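Close up the paint chest

ROBOT

A 6-joint arm with a two-finger parallel gripper is mounted at the origin on the work surface. World frame = base frame: x ahead of the robot, y to its left, z up, the work surface at z = 0. Lengths are in m, angles in rad, forces in N, time in s.
With the tool pointing down it reaches from about 0.3 to 0.75 m from the base axis. Payload 8.5 kg.
Tool frame: the origin (TCP) lies between the finger pads; the fingertips stand ahead of it and the grasp point (between the pads) lies 5 mm behind it (manip.tips_ahead is the z of the fingertips in the tool frame, in m); z points along the fingers, y is the direction in which the jaws open and shut (so a half turn about z gives the same grasp; the last joint's range is limited). The gripper opens to 88 mm and grips with 3 to 60 N. Pads are 18 mm wide; open, the fingers measure 123 mm over their backs; the gripper's body (75 mm by 187 mm) begins 45 mm behind the grasp point.
Start: joints at [-1.495, 0.381, 1.297, -0, 1.464, -0.215], TCP at [0.158, -0.527, 0.253] pointing down, gripper open.
Joint ranges: [-3.11, 3.11], [-0.89, 2.33], [0.22, 2.48], [-1.42, 4.56], [0.17, 2.85], [-2.88, 2.88]. Speed limits (rad/s): [2.39, 2.39, 3.14, 3.14, 3.14, 3.14].

INTERFACE

Orientations are given as a unit quaternion [w, x, y, z].
In Python, from station import manip, camera, camera_params gives the robot as it stands.
- The arm moves only by the tool servo_tool, never from a script. Its argument "series" is a list of rows, each a list of 3 entries, a list of its own where there are three numbers: the closure, from 0 (fully open) to 1 (shut), then the shift along the world's x, y, z in mm, then the turn, a rotation vector about the world's x, y, z in degrees. In form: [[hand, [dx, dy, dz], [rx, ry, rz]], ...]. A call has 1 to 12 rows; each row is the pose to reach, as a shift and turn from the pose commanded when the call began; what a row does not reach only later rows make up. A row lasts 1/10 s, in which the tool goes at most 50 mm and 8.59 degrees, less where a joint would pass 70% of its speed; a pose out of reach is approached as far as the arm can. A call with a gripper value outside its range is refused whole. The fingers move at their own pace and stop on an object; the grip force is fixed at half the most. Time passes only in rows, so rows that repeat a pose let the fingers close. It gives the time, the measured TCP pose, the force and the opening at its end, in the units of the state.
- manip.get_obs(): the state, without advancing time (a new reading comes with each control period).
- camera(name): name is "scene" or "top" or "wrist"; returns (picture, depth): 384x512x3 uint8, red, green, blue; 384x512 float32, m along the optical axis (not along the pixel's ray), 0 where there is no reading.
- camera_params(name): a dict with "fov_y" (degrees; the focal length in pixels is half the picture's height over the tangent of half this angle, whatever the lens; pixels are square), "cx", "cy" (the principal point, pixels), "world_from_camera" (4x4, takes a point from camera to world coordinates); the wrist camera has in their place "mount" (4x4, takes a point from camera to tool coordinates, whose origin is the TCP and whose axes are the flange's). Camera axes: x right, y up, looking along -z (the intrinsics and any distortion apply to the point x, -y, -z); pixel columns grow to the right and rows downward; lengths in m; the calibration is good to about 2 mm. A picture is of the moment at which its call begins: read the wrist's pose just before it. camera_params takes no time and is no camera call.
- manip.job_done(): hands the job in, once; it reports no verdict.
The state is a dict: "time": time; "joint_positions": joint angles; "joint_velocities": joint speeds; "joint_torque": joint torques, N m; "eef_pos": TCP position; "orientation": TCP orientation; "wrist_force": force on the tool from outside, world axes, zero at the start; "moment": the same for the moment, N m; "finger_gap": finger opening in m.
Only numpy, scipy, OpenCV 4.12 (cv2) and the standard library are available. Lean on these libraries where they do the work, as an engineer would, in place of code of your own. Each camera call takes 0.05 s, during which the arm holds its last target. There are 200 camera calls.

TASK

Close up the paint chest with the fingertips, grasping nothing and never reaching under the lid or into a drawer: push its yellow lid down until it lies shut, and push both drawers fully home, without slamming any of them. Leave the bottle, jar and tin around the chest standing where they are.

Things in the scene. Friction and masses are not known exactly. Their poses are not given: they have to be found in the camera images.
- chest: Low blue steel chest fixed to the bench, 170 deep (x), 300 wide (y), 92 high without lid. Origin: centre of its underside, on the bench. Its +x points away from the drawer face, +y to the left seen from the robot, z up. Drawers open to its -x (towards the robot); drawer face at x = -85. Lid hinge line at x = +85, z = 92, parallel to y. No paint pot in the tray stands above the rim.
- chest_lid (a joint): Angle of the yellow lid, rad: 0 shut, flat on the rim; grows as its free edge (robot side) rises; stop 1.6. Starts 0.65 to 1.1, leaning over the chest, outer face up and away from the robot. Stiff hinge (0.4 N m, a few N at the free edge): it stays where it is left and must be pressed down all the way.
- lid_edge (a point): Middle of the lid's free edge, on its outer (upper) face, 175 from the hinge. The lid is a plain plate 175 long x 304 wide x 8 thick, 0.25 kg, its underside passing through the hinge line; shut, its top is 100 above the bench. While open it can get in the way of a gripper working at the drawers. Its underside has a black rubber lining (chest_lid_c1), not to be touched.
- drawer_left (a joint): How far the left (chest +y) drawer is out, m: 0 fully home, stop at 0.12; starts 0.03 to 0.07. Red front plate 145 wide, 52 high (4 to 56 above the bench), 8 thick; when home its back lies against the drawer face of the chest. Sliding friction about 2 N; it stays where it is left. Not to be touched: the black lining on the back of the plate (drawer_left_c6), the tray floor (drawer_left_c1).
- drawer_right (a joint): The same for the right (chest -y) drawer, with a white front (lining drawer_right_c6, floor drawer_right_c1).
- pull_left (a point): Centre of the outer face of the left drawer's pull: a solid black bar 100 wide (chest y), 16 high, its centre 36 above the bench, joined to the middle of the front plate and standing 14 proud of it. It moves with the drawer: at chest y = +73.5, and x = -107 when the drawer is home.
- pull_right (a point): The same on the right drawer, at chest y = -73.5.
- amber: Amber bottle with black cap, loose, 44 diameter, 95 high; origin at the centre of its underside. Stands beside the chest. To be left alone.
- red_jar: Red jar with white cap, loose, 52 diameter, 60 high; origin at the centre of its underside. To be left alone.
- tin: Aluminium tin, loose, 60 diameter, 75 high; origin at the centre of its underside. To be left alone.

How it is judged:
At the end, for the whole second after the job is handed in: The lid is shut to within 0.035 rad (6 mm at its free edge), both drawers are within 5 mm of fully home, and the bottle, jar and tin stand upright within 15 mm of where they were (value of joint chest_lid below 0.035 rad and value of joint each of drawer_left, drawer_right below 0.005 m and distance of each of amber, red_jar, tin from where it was at the start of the episode below 0.015 m and angle between each of amber, red_jar, tin's own z axis and vertical below 0.15 rad); the robot touches nothing.
It fails at once if the bottle, jar or tin was knocked over, shoved more than 15 mm or picked up (distance of any of amber, red_jar, tin from where it was at the start of the episode above 0.015 m or angle between any of amber, red_jar, tin's own z axis and vertical above 0.3 rad).
It fails at once if the lid was slammed (faster than 2.5 rad/s) (velocity of joint chest_lid below -2.5 rad/s).
It fails at once if a drawer was slammed (faster than 0.5 m/s) (velocity of joint any of drawer_left, drawer_right below -0.5 m/s).
It fails at once if the fingers reached under the lid or into a drawer (to grasp or hook it) (contact force between the fingers and chest_lid_c1 above 0.5 N or contact force between the fingers and drawer_left_c6 above 0.5 N or contact force between the fingers and drawer_right_c6 above 0.5 N or contact force between the fingers and drawer_left_c1 above 0.5 N or contact force between the fingers and drawer_right_c1 above 0.5 N).
It also fails if it takes over 54 s, if anything falls off the work surface, if the arm or the gripper's body presses on something with over 40 N, if the wrist force passes 120 N, or if a joint passes its speed limit or range.

## Working session

There is one attempt and no reset: what is moved stays moved. The work goes in short steps, Python scripts to look and compute and a tool call to move; the robot and the scene stay as the last step left them, time stands still between calls to the robot, and variables do not carry over. Pictures are saved under pics/ and viewed, about 8 in all and at most 12, crops included, and the job is handed in when it is done.

Besides the shell and the picture viewer there is one more tool, called after "Emit:" by a JSON object that holds its "fn" and its "kwargs", one argument or row to a line. servo_tool: Moves the arm, as the interface text tells. Its arguments: {"type":"object","properties":{"series":{"type":"array"}},"required":["series"]}

```bash
ls; mkdir -p pics; cat > h.py <<'E'
import numpy as np, cv2
from station import manip, camera, camera_params
def cam(n):
    im,d=camera(n); p=camera_params(n); return im,d,p
def pts(d,p,T=None):
    h,w=d.shape; f=h/2/np.tan(np.radians(p["fov_y"]/2))
    u,v=np.meshgrid(np.arange(w),np.arange(h))
    P=np.stack([(u-p["cx"])/f*d,-(v-p["cy"])/f*d,-d],-1)
    T=p["world_from_camera"] if T is None else T
    return P@T[:3,:3].T+T[:3,3]
E
python3 - <<'E'
from h import *
o=manip.get_obs(); print(o["time"],o["eef_pos"],o["orientation"],o["wrist_force"],manip.tips_ahead)
for n in("top","scene"):
    im,d,p=cam(n); print(n,{k:v for k,v in p.items()}); cv2.imwrite(f"pics/{n}0.png",im[...,::-1]); np.savez(f"{n}0.npz",im=im,d=d)
E
```

```text
pics
0.0 [ 0.15768566 -0.52661368  0.25216836] [-7.28361313e-04  9.89443396e-01  1.44918019e-01  4.83065740e-05] [-0.09314707  0.44809972 -0.41962304] 0.014
top {'fov_y': 57.89519189676803, 'cx': 250.98288805851058, 'cy': 193.20374979676436, 'world_from_camera': array([[-0.02558166,  0.99868445, -0.04444031,  0.58670086],
       [-0.99903441, -0.02712844, -0.0345585 ,  0.0550162 ],
       [-0.03571864,  0.04351334,  0.99841413,  1.02271127],
       [ 0.        ,  0.        ,  0.        ,  1.        ]])}
scene {'fov_y': 46.11209961186257, 'cx': 254.6579325268005, 'cy': 192.87772369376196, 'world_from_camera': array([[-0.76873515, -0.56182055,  0.30562057,  0.99700048],
       [ 0.63940123, -0.66422397,  0.38726295,  0.5418825 ],
       [-0.01457178,  0.49311681,  0.86984106,  1.12036231],
       [ 0.        ,  0.        ,  0.        ,  1.        ]])}
```

View pics/top0.png

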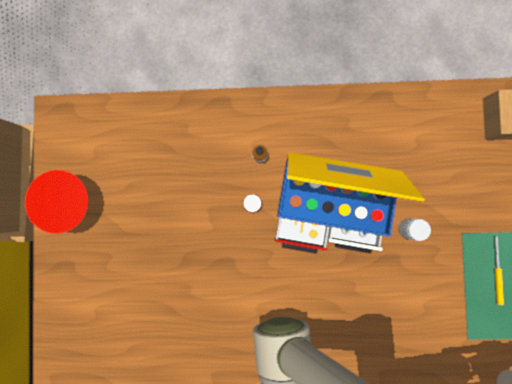

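View pics/scene0.png

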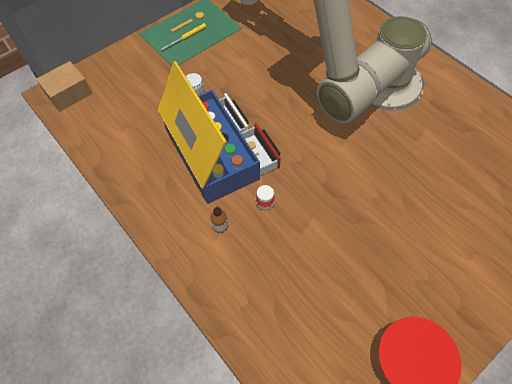

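The top view shows the chest at about (335,205), with its lid open over it along (289,155)–(423,199). The drawers are at (302,235) and (357,240), the amber bottle at (261,153), the jar at (252,203) and the tin at (415,229). The scene view agrees. Next I measure from the depth.

```bash
cat > m.py <<'E'
from h import *
def masks(im):
    h=cv2.cvtColor(im,cv2.COLOR_RGB2HSV); H,S,V=[h[...,i].astype(int) for i in range(3)]
    return dict(yellow=(H>20)&(H<32)&(S>180)&(V>120),blue=(H>105)&(H<125)&(S>120),red=((H<6)|(H>174))&(S>170)&(V>60),
      white=(S<40)&(V>170),black=(V<45))
E
python3 - <<'E'
from m import *
for n in("top","scene"):
    z=np.load(n+"0.npz"); im,d=z["im"],z["d"]; P=pts(d,camera_params(n)); M=masks(im)
    roi=(np.abs(P[...,0]-.6)<.25)&(P[...,1]<.25)&(P[...,1]>-.3)&(d>0)
    w=roi&(P[...,2]<.01); print(n,"bench z",np.median(P[w][:,2]),P[w][:,2].std())
    Q=P[M["yellow"]&roi&(P[...,2]>.05)]
    c=Q.mean(0)
    for _ in range(3):
        c=Q.mean(0);nrm=np.linalg.svd(Q-c,full_matrices=False)[2][2]; r=(Q-c)@nrm; Q=Q[np.abs(r)<max(.004,2*np.median(abs(r)))]
    nrm*=np.sign(nrm[2]); print(" lid n",nrm,"c",c,"angle",np.degrees(np.arccos(nrm[2])),"yaw",np.degrees(np.arctan2(nrm[1],nrm[0])),len(Q),"zrange",np.percentile(Q[:,2],[1,99]), r.std())
    # corners of lid
    e=np.cross([0,0,1],nrm);e/=np.linalg.norm(e);g=np.cross(nrm,e); uv=np.c_[(Q-c)@e,(Q-c)@g]; print("  ext",np.percentile(uv,[.5,99.5],axis=0).tolist(),"e",e,"g",g)
    b=P[M["blue"]&roi&(abs(P[...,2]-.092)<.006)]
    rect=cv2.minAreaRect((b[:,:2]*1000).astype(np.float32)); print(" blue rim rect",rect,len(b),b[:,2].mean())
    for k,zr in(("red",(.015,.065)),("white",(.01,.1)),("black",(.02,.12))):
        m=(M[k]&roi&(P[...,2]>zr[0])&(P[...,2]<zr[1])).astype(np.uint8)
        N,L,st,ce=cv2.connectedComponentsWithStats(m)
        for i in range(1,N):
            if st[i,4]>15: q=P[L==i]; print(" ",k,ce[i].round(),st[i,4],"med",np.median(q,0).round(3),"rect",cv2.minAreaRect((q[:,:2]*1000).astype(np.float32)),"zmax",np.percentile(q[:,2],95).round(3))
E
```

```text
top bench z 0.0007555688735785271 0.002217140073804764
 lid n [ 0.86759817 -0.17344405  0.46603709] c [ 0.64813054 -0.14949597  0.21280517] angle 62.22263845016437 yaw -11.305132958897005 2259 zrange [0.14170449 0.25286351] 0.0010766996452775265
  ext [[-0.15042594453710398, -0.08301177284213843], [0.14708127464707396, 0.04609638776392792]] e [ 0.19603399  0.9805971  -0.        ] g [-0.45699462  0.09135911  0.88476518]
 blue rim rect ((599.7167358398438, -141.1888427734375), (299.8746643066406, 133.1468963623047), 78.03719329833984) 339 0.09228945959544028
  red [301. 244.] 161 med [ 0.485 -0.046  0.056] rect ((484.88800048828125, -44.18359375), (141.5803680419922, 9.016647338867188), 78.75383758544922) zmax 0.06
  white [252. 203.] 227 med [0.603 0.086 0.061] rect ((602.88671875, 86.31396484375), (44.13648986816406, 45.52549362182617), 88.41261291503906) zmax 0.064
  white [361. 212.] 121 med [ 0.57  -0.203  0.086] rect ((568.8894653320312, -207.08370971679688), (38.32378387451172, 29.4045352935791), 88.83151245117188) zmax 0.089
  white [285. 228.] 133 med [ 0.526 -0.003  0.012] re
[... 2306 characters left out ...]
844727), 78.4418716430664) zmax 0.091
  white [257. 148.] 29 med [ 0.505 -0.065  0.011] rect ((526.7069702148438, -47.73775100708008), (92.73921203613281, 20.059070587158203), 36.52256393432617) zmax 0.062
  white [266. 163.] 49 med [0.523 0.01  0.041] rect ((525.9193725585938, -5.42901611328125), (44.18702697753906, 51.18477249145508), 77.98993682861328) zmax 0.046
  white [265. 192.] 204 med [0.602 0.087 0.06 ] rect ((601.2374877929688, 85.5084457397461), (44.75605392456055, 43.890403747558594), 28.6037540435791) zmax 0.063
  black [240. 112.] 28 med [ 0.47  -0.185  0.045] rect ((470.23187255859375, -187.13116455078125), (88.53315734863281, 5.399057388305664), 79.37269592285156) zmax 0.049
```

Emit:
{"fn": "servo_tool", "kwargs": {
  "series": [
    [1, [0, 0, 35], [0, 0, 0]],
    [1, [0, 0, 70], [0, 0, 0]],
    [1, [40, 30, 70], [0, 0, -7]],
    [1, [80, 60, 70], [0, 0, -14]],
    [1, [120, 90, 70], [0, 0, -21]],
    [1, [160, 120, 70], [0, 0, -28]],
    [1, [200, 150, 70], [0, 0, -28]],
    [1, [240, 180, 70], [0, 0, -28]],
    [1, [280, 210, 70], [0, 0, -28]],
    [1, [320, 240, 70], [0, 0, -28]],
    [1, [360, 270, 70], [0, 0, -28]],
    [1, [400, 300, 70], [0, 0, -28]]
  ]
}}

```text
time: 1.3
eef_pos: [0.5591, -0.2252, 0.3225]
orientation: [-0.0, 0.995, -0.099, -0.0]
wrist_force: [0.3, -1.1, 0.1]
finger_gap: 0.0003
```

Emit:
{"fn": "servo_tool", "kwargs": {
  "series": [
    [1, [40, 30, 0], [0, 0, 0]],
    [1, [80, 60, 0], [0, 0, 0]],
    [1, [95, 75, 0], [0, 0, 0]],
    [1, [95, 75, 0], [0, 0, 0]],
    [1, [95, 75, 0], [0, 0, 0]],
    [1, [95, 75, 0], [0, 0, 0]]
  ]
}}

```text
time: 1.9
eef_pos: [0.652, -0.1529, 0.3229]
orientation: [0.0, 0.995, -0.099, -0.0]
wrist_force: [-0.4, 0.2, 0.4]
finger_gap: 0.0004
```

```bash
python3 - <<'E'
from h import *
from scipy.spatial.transform import Rotation as R
o=manip.get_obs(); q=o["orientation"]; print(o["time"],o["eef_pos"],R.from_quat(np.roll(q,-1)).as_matrix().round(3).tolist(),o["wrist_force"],o["finger_gap"],o["joint_positions"])
C=np.array([.617,-.145]);ex=np.array([.981,-.196]);ey=np.array([.196,.981])
v=o["eef_pos"][:2]-C; print("chest",v@ex,v@ey)
im,d,p=cam("scene"); cv2.imwrite("pics/s1.png",cv2.resize(im[40:260,100:400,::-1],None,fx=2.5,fy=2.5))
E
```

```text
1.9 [ 0.65196971 -0.1528731   0.32287934] [[0.98, -0.198, -0.0], [-0.198, -0.98, -0.0], [-0.0, 0.0, -1.0]] [-0.37829791  0.18039608  0.4151419 ] 0.00035632989787715783 [-4.06624109e-01  5.79846008e-01  7.61341936e-01 -2.03824165e-04
  1.80056750e+00  1.36330718e+00]
chest 0.03584841860367124 -0.000869450392825184
```

View pics/s1.png

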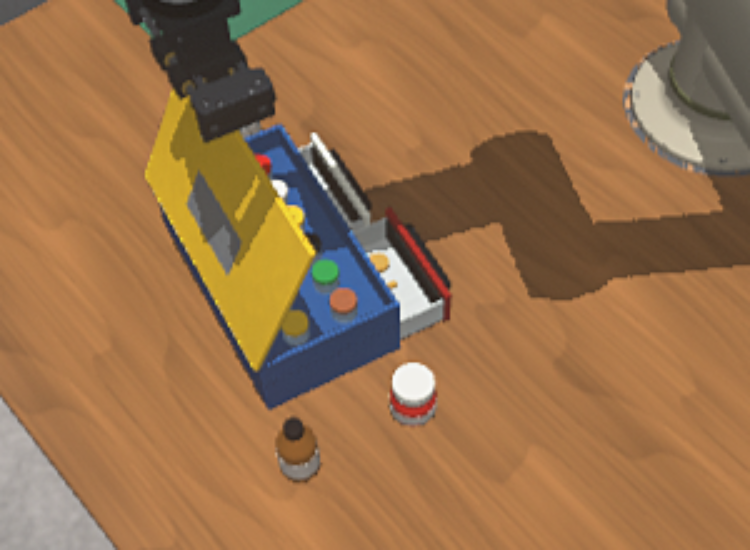

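The gripper is above and behind the lid, near (235,100) in the crop, and the lid is still untouched. Next I descend behind it and press along the hinge arc.

Emit:
{"fn": "servo_tool", "kwargs": {
  "series": [
    [1, [5, -1, -40], [0, 0, 0]],
    [1, [5, -1, -75], [0, 0, 0]],
    [1, [5, -1, -83], [0, 0, 0]],
    [1, [0, 0, -82], [0, 0, 0]],
    [1, [-6, 1, -80], [0, 0, 0]],
    [1, [-17, 3, -86], [0, 0, 0]],
    [1, [-25, 5, -91], [0, 0, 0]],
    [1, [-32, 6, -96], [0, 0, 0]],
    [1, [-42, 8, -104], [0, 0, 0]],
    [1, [-42, 8, -104], [0, 0, 0]]
  ]
}}

```text
time: 2.95
eef_pos: [0.6101, -0.1439, 0.2208]
orientation: [0.0, 0.995, -0.099, 0.001]
wrist_force: [-0.3, 0.5, -0.4]
finger_gap: 0.0007
```

```bash
cat > lid.py <<'E'
from m import *
im,d,p=cam("scene"); P=pts(d,p); roi=(np.abs(P[...,0]-.6)<.25)&(abs(P[...,1]+.1)<.25)&(d>0)
Q=P[masks(im)["yellow"]&roi&(P[...,2]>.07)]
for _ in range(4):
    c=Q.mean(0);n=np.linalg.svd(Q-c,full_matrices=False)[2][2]; r=(Q-c)@n; Q=Q[np.abs(r)<max(.003,2*np.median(abs(r)))]
n*=np.sign(n[2]); print("lid deg",np.degrees(np.arctan2(n@[.981,-.196,0],n[2])),len(Q),"c",c)
o=manip.get_obs(); tip=o["eef_pos"]-[0,0,.014]-.009*np.array([.981,-.196,0]); print("corner dist to plane mm",(tip-c)@n*1000,o["wrist_force"])
E
python3 lid.py
```

```text
lid deg 45.83484413324997 3187 c [ 0.65352432 -0.12690363  0.15695436]
corner dist to plane mm 0.5355070092586997 [-0.77987072 -0.17544935  0.9906652 ]
```

Emit:
{"fn": "servo_tool", "kwargs": {
  "series": [
    [1, [-9, 2, -9], [0, 0, 0]],
    [1, [-18, 4, -19], [0, 0, 0]],
    [1, [-25, 5, -30], [0, 0, 0]],
    [1, [-32, 6, -41], [0, 0, 0]],
    [1, [-38, 7, -53], [0, 0, 0]],
    [1, [-42, 8, -65], [0, 0, 0]],
    [1, [-45, 9, -78], [0, 0, 0]],
    [1, [-48, 9, -91], [0, 0, 0]],
    [1, [-49, 10, -100], [0, 0, 0]],
    [1, [-49, 10, -105], [0, 0, 0]],
    [1, [-49, 10, -107], [0, 0, 0]],
    [1, [-49, 10, -107], [0, 0, 0]]
  ]
}}

```text
time: 4.2
eef_pos: [0.5621, -0.1341, 0.1143]
orientation: [0.001, 0.995, -0.099, 0.001]
wrist_force: [-7.4, 0.7, 15.8]
finger_gap: 0.0007
```

```bash
python3 lid.py
```

```text
lid deg -0.06572845304200528 3331 c [ 0.63141989 -0.12558322  0.10068235]
corner dist to plane mm -0.30642109180987004 [-7.13058015  1.31856933 16.33763329]
```

Emit:
{"fn": "servo_tool", "kwargs": {
  "series": [
    [1, [0, 0, 30], [0, 0, 0]],
    [1, [0, 0, 60], [0, 0, 0]],
    [1, [-30, 20, 60], [-1, -5, 0]],
    [1, [-60, 45, 60], [-2, -10, 0]],
    [1, [-90, 70, 60], [-3, -15, 0]],
    [1, [-126, 100, 60], [-4, -20, 0]],
    [1, [-126, 100, 60], [-5, -25, 0]],
    [1, [-126, 100, 60], [-5.9, -29.4, 0]],
    [1, [-126, 100, 60], [-5.9, -29.4, 0]],
    [1, [-126, 100, 60], [-5.9, -29.4, 0]],
    [1, [-126, 100, 60], [-5.9, -29.4, 0]]
  ]
}}

```text
time: 5.35
eef_pos: [0.4366, -0.0343, 0.1722]
orientation: [0.026, 0.961, -0.095, 0.257]
wrist_force: [-0.1, 0.3, -0.1]
finger_gap: 0.0003
```

```bash
cat > dr.py <<'E'
from m import *
from scipy.spatial.transform import Rotation as R
import sys
o=manip.get_obs(); q=o["orientation"]; T=R.from_quat(np.roll(q,-1)).as_matrix()
C=np.array([.617,-.145,0]);ex=np.array([.981,-.196,0]);ey=np.array([.196,.981,0])
ch=lambda v:np.array([(v-C)@ex,(v-C)@ey,v[2]]).round(4)
print("t",o["time"],"tcp",ch(o["eef_pos"]),"corner",ch(o["eef_pos"]+T@[.009,0,.014]),"low",ch(o["eef_pos"]+T@[-.009,0,.014]),"z",T[:,2].round(3),"F",o["wrist_force"].round(1),"j",o["joint_positions"].round(2))
for n in("top","scene"):
    im,d,p=cam(n); P=pts(d,p); X=(P-C)@ex; Y=(P-C)@ey; Z=P[...,2]; M=masks(im)
    for k,s in(("red",1),("white",-1)):
        m=M[k]&(d>0)&(abs(Y-s*.0735)<.07)&(X<-.08)&(X>-.22)&(Z>.048)&(Z<.062); 
        print(n,k,m.sum(),"plate x lo/hi/med",np.percentile(X[m],[3,97,50]).round(4) if m.sum()>10 else None)
if len(sys.argv)>1: cv2.imwrite(sys.argv[1],cv2.resize(im[40:260,100:400,::-1],None,fx=2.5,fy=2.5))
E
python3 dr.py pics/s2.png
```

```text
t 5.35 tcp [-0.1986  0.0732  0.1722] corner [-0.1838  0.0732  0.1646] low [-0.1994  0.0732  0.1556] z [ 0.49  -0.098 -0.866] F [-0.1  0.3 -0.1] j [-0.41  0.13  2.05  0.24  0.46  1.17]
top red 133 plate x lo/hi/med [-0.1533 -0.1465 -0.1495]
top white 150 plate x lo/hi/med [-0.1273 -0.1201 -0.1236]
scene red 104 plate x lo/hi/med [-0.1534 -0.146  -0.1493]
scene white 95 plate x lo/hi/med [-0.1266 -0.1195 -0.1229]
```

View pics/s2.png

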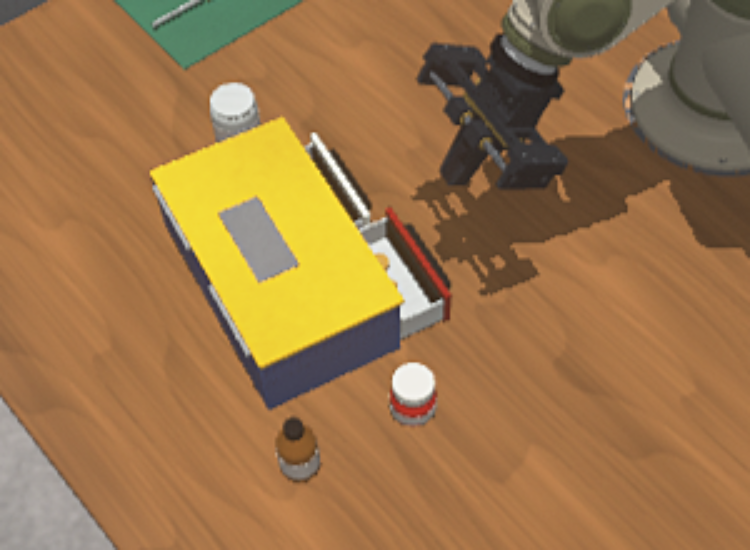

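The lid is shut. The red drawer is about 60 mm out and the white one about 34 mm. The tool is tilted in front of the red pull, so I lower it.

Emit:
{"fn": "servo_tool", "kwargs": {
  "series": [
    [1, [0, 0, -40], [0, 0, 0]],
    [1, [0, 0, -80], [0, 0, 0]],
    [1, [0, 0, -110], [0, 0, 0]],
    [1, [0, 0, -128], [0, 0, 0]],
    [1, [0, 0, -128], [0, 0, 0]],
    [1, [0, 0, -128], [0, 0, 0]]
  ]
}}

```text
time: 6.05
eef_pos: [0.4429, -0.0251, 0.0699]
orientation: [-0.007, 0.959, -0.086, 0.269]
wrist_force: [-0.6, 0.1, -0.4]
finger_gap: 0.0003
```

```bash
python3 dr.py
```

```text
t 6.05 tcp [-0.1943  0.0835  0.0699] corner [-0.1794  0.0845  0.0626] low [-0.1949  0.0845  0.0533] z [ 0.516 -0.033 -0.856] F [-0.6  0.1 -0.4] j [-0.43  0.4   2.21  1.43  0.19 -0.06]
top red 126 plate x lo/hi/med [-0.1532 -0.1465 -0.1496]
top white 151 plate x lo/hi/med [-0.1273 -0.12   -0.1235]
scene red 105 plate x lo/hi/med [-0.1529 -0.1457 -0.1492]
scene white 96 plate x lo/hi/med [-0.1264 -0.1194 -0.1229]
```

Joint 5 hit its limit, so a 30° tilt is too much this low. I raise the tool, reduce the tilt to about 15°, and come down again.

Emit:
{"fn": "servo_tool", "kwargs": {
  "series": [
    [1, [0, 0, 40], [0, 0, 0]],
    [1, [0, 0, 80], [0, 0, 0]],
    [1, [0, 0, 110], [0, 0, 0]],
    [1, [0, 0, 110], [1.5, 7, 0]],
    [1, [0, 0, 110], [3, 14.7, 0]],
    [1, [0, 0, 110], [3, 14.7, 0]],
    [1, [0, 0, 110], [3, 14.7, 0]],
    [1, [0, 0, 110], [3, 14.7, 0]]
  ]
}}

```text
time: 6.95
eef_pos: [0.4423, -0.0251, 0.1801]
orientation: [-0.02, 0.985, -0.093, 0.142]
wrist_force: [0.0, -0.3, 0.2]
finger_gap: 0.0003
```

```bash
sed -i 's/print("t"/print("tx",T[:,0].round(3));print("t"/' dr.py; python3 dr.py | head -2
```

```text
tx [ 0.943 -0.188  0.276]
t 6.95 tcp [-0.1949  0.0834  0.1801] corner [-0.1824  0.0843  0.1692] low [-0.1997  0.0843  0.1642] z [ 0.283  0.013 -0.959] F [ 0.  -0.3  0.2] j [-0.39  0.17  1.87  0.16  0.84  1.27]
```

Emit:
{"fn": "servo_tool", "kwargs": {
  "series": [
    [1, [-2, -10, -30], [-3.8, 0.8, 0]],
    [1, [-2, -10, -65], [-3.8, 0.8, 0]],
    [1, [-2, -10, -100], [-3.8, 0.8, 0]],
    [1, [-2, -10, -120], [-3.8, 0.8, 0]],
    [1, [-2, -10, -130], [-3.8, 0.8, 0]],
    [1, [-2, -10, -130], [-3.8, 0.8, 0]],
    [1, [-2, -10, -130], [-3.8, 0.8, 0]]
  ]
}}

```text
time: 7.75
eef_pos: [0.4395, -0.0348, 0.05]
orientation: [0.013, 0.987, -0.088, 0.137]
wrist_force: [-0.6, 0.3, -0.0]
finger_gap: 0.0005
```

```bash
python3 dr.py
```

```text
tx [ 0.947 -0.171  0.272]
t 7.75 tcp [-0.1957  0.0733  0.05  ] corner [-0.1832  0.0735  0.039 ] low [-0.2005  0.0732  0.0341] z [ 0.267 -0.049 -0.962] F [-0.6  0.3 -0. ] j [-0.38  0.43  2.05  0.14  0.39  1.25]
top red 133 plate x lo/hi/med [-0.1532 -0.1464 -0.1497]
top white 149 plate x lo/hi/med [-0.1273 -0.12   -0.1234]
scene red 103 plate x lo/hi/med [-0.1526 -0.1457 -0.1495]
scene white 98 plate x lo/hi/med [-0.1266 -0.1195 -0.1227]
```

Emit:
{"fn": "servo_tool", "kwargs": {
  "series": [
    [1, [8, -2, 0], [0, 0, 0]],
    [1, [14, -3, 0], [0, 0, 0]],
    [1, [20, -4, 0], [0, 0, 0]],
    [1, [26, -5, 0], [0, 0, 0]],
    [1, [32, -6, 0], [0, 0, 0]],
    [1, [38, -8, 0], [0, 0, 0]],
    [1, [44, -9, 0], [0, 0, 0]],
    [1, [50, -10, 0], [0, 0, 0]],
    [1, [56, -11, 0], [0, 0, 0]],
    [1, [62, -12, 0], [0, 0, 0]],
    [1, [65, -13, 0], [0, 0, 0]],
    [1, [65, -13, 0], [0, 0, 0]]
  ]
}}

```text
time: 9.05
eef_pos: [0.5056, -0.0481, 0.0503]
orientation: [0.013, 0.987, -0.088, 0.137]
wrist_force: [-0.7, -0.0, 0.1]
finger_gap: 0.0002
```

```bash
python3 dr.py
```

```text
tx [ 0.947 -0.171  0.273]
t 9.05 tcp [-0.1283  0.0732  0.0503] corner [-0.1158  0.0735  0.0393] low [-0.1331  0.0731  0.0344] z [ 0.269 -0.05  -0.962] F [-0.7 -0.   0.1] j [-0.35  0.5   1.87  0.1   0.5   1.32]
top red 84 plate x lo/hi/med [-0.0985 -0.0942 -0.0962]
top white 111 plate x lo/hi/med [-0.1273 -0.1201 -0.1236]
scene red 9 plate x lo/hi/med None
scene white 79 plate x lo/hi/med [-0.1267 -0.1193 -0.1229]
```

Emit:
{"fn": "servo_tool", "kwargs": {
  "series": [
    [1, [3, -1, 0], [0, 0, 0]],
    [1, [6, -1, 0], [0, 0, 0]],
    [1, [9, -2, 0], [0, 0, 0]],
    [1, [11, -2, 0], [0, 0, 0]],
    [1, [11, -2, 0], [0, 0, 0]]
  ]
}}

```text
time: 9.65
eef_pos: [0.5125, -0.049, 0.0495]
orientation: [0.012, 0.987, -0.088, 0.133]
wrist_force: [-19.7, -1.2, 13.5]
finger_gap: 0.0004
```

```bash
python3 dr.py
```

```text
tx [ 0.949 -0.17   0.264]
t 9.65 tcp [-0.1214  0.0737  0.0495] corner [-0.109   0.074   0.0384] low [-0.1264  0.0736  0.0336] z [ 0.26  -0.047 -0.965] F [-19.7  -1.2  13.5] j [-0.35  0.51  1.85  0.09  0.52  1.33]
top red 0 plate x lo/hi/med None
top white 107 plate x lo/hi/med [-0.1273 -0.12   -0.1236]
scene red 0 plate x lo/hi/med None
scene white 61 plate x lo/hi/med [-0.1265 -0.1193 -0.1229]
```

Emit:
{"fn": "servo_tool", "kwargs": {
  "series": [
    [1, [-20, 4, 0], [0, 0, 0]],
    [1, [-45, 9, 0], [0, 0, 0]],
    [1, [-69, 14, 0], [0, 0, 0]],
    [1, [-69, 14, 0], [0, 0, 0]],
    [1, [-75, -16, 0], [0, 0, 0]],
    [1, [-81, -46, 0], [0, 0, 0]],
    [1, [-87, -76, 0], [0, 0, 0]],
    [1, [-93, -106, 0], [0, 0, 0]],
    [1, [-98, -130, 0], [0, 0, 0]],
    [1, [-98, -130, 0], [0, 0, 0]],
    [1, [-98, -130, 0], [0, 0, 0]]
  ]
}}

```text
time: 10.85
eef_pos: [0.4186, -0.1805, 0.0503]
orientation: [0.013, 0.986, -0.089, 0.137]
wrist_force: [0.2, 0.0, -0.4]
finger_gap: 0.0003
```

```bash
python3 dr.py pics/s3.png
```

```text
tx [ 0.947 -0.172  0.273]
t 10.85 tcp [-0.1877 -0.0737  0.0503] corner [-0.1752 -0.0735  0.0393] low [-0.1925 -0.0738  0.0344] z [ 0.268 -0.05  -0.962] F [ 0.2  0.  -0.4] j [-0.75  0.45  2.01  0.33  0.47  0.73]
top red 0 plate x lo/hi/med None
top white 153 plate x lo/hi/med [-0.1274 -0.12   -0.1236]
scene red 0 plate x lo/hi/med None
scene white 96 plate x lo/hi/med [-0.1267 -0.1196 -0.1229]
```

View pics/s3.png

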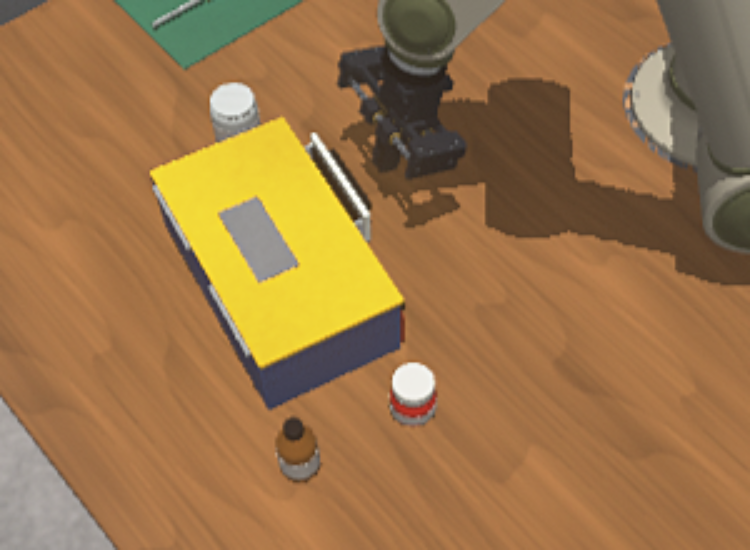

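The red drawer looks home, with only a sliver of red showing at (402,325). The tool is now in front of the white pull, so I push that one.

Emit:
{"fn": "servo_tool", "kwargs": {
  "series": [
    [1, [8, -2, 0], [0, 0, 0]],
    [1, [16, -3, 0], [0, 0, 0]],
    [1, [24, -5, 0], [0, 0, 0]],
    [1, [30, -6, 0], [0, 0, 0]],
    [1, [36, -7, 0], [0, 0, 0]],
    [1, [42, -8, 0], [0, 0, 0]],
    [1, [48, -10, 0], [0, 0, 0]],
    [1, [54, -11, 0], [0, 0, 0]],
    [1, [59, -12, 0], [0, 0, 0]],
    [1, [63, -13, 0], [0, 0, 0]],
    [1, [67, -13, 0], [0, 0, 0]],
    [1, [67, -13, 0], [0, 0, 0]]
  ]
}}

```text
time: 12.15
eef_pos: [0.4834, -0.1927, 0.0499]
orientation: [0.012, 0.987, -0.088, 0.135]
wrist_force: [-16.6, -3.4, 6.5]
finger_gap: 0.0002
```

```bash
python3 dr.py
```

```text
tx [ 0.948 -0.17   0.269]
t 12.15 tcp [-0.1217 -0.073   0.0499] corner [-0.1093 -0.0727  0.0388] low [-0.1266 -0.0731  0.034 ] z [ 0.264 -0.048 -0.963] F [-16.6  -3.4   6.5] j [-0.67  0.52  1.83  0.24  0.56  0.9 ]
top red 0 plate x lo/hi/med None
top white 0 plate x lo/hi/med None
scene red 0 plate x lo/hi/med None
scene white 0 plate x lo/hi/med None
```

Emit:
{"fn": "servo_tool", "kwargs": {
  "series": [
    [1, [-20, 4, 0], [0, 0, 0]],
    [1, [-50, 10, 0], [0, 0, 0]],
    [1, [-80, 16, 10], [0, 0, 0]],
    [1, [-90, 18, 50], [0, 0, 0]],
    [1, [-90, 18, 95], [0, 0, 0]],
    [1, [-90, 50, 135], [0, 0, 0]],
    [1, [-90, 85, 150], [0, 0, 0]],
    [1, [-90, 85, 150], [0, 0, 0]],
    [1, [-90, 85, 150], [0, 0, 0]]
  ]
}}

```text
time: 13.15
eef_pos: [0.3954, -0.1078, 0.2007]
orientation: [0.013, 0.987, -0.087, 0.138]
wrist_force: [0.3, -0.0, 0.1]
finger_gap: 0.0005
```

```bash
python3 lid.py; python3 - <<'E'
from m import *
from scipy.spatial.transform import Rotation as R
o=manip.get_obs(); T=np.eye(4);T[:3,:3]=R.from_quat(np.roll(o["orientation"],-1)).as_matrix();T[:3,3]=o["eef_pos"]
C=np.array([.617,-.145,0]);ex=np.array([.981,-.196,0]);ey=np.array([.196,.981,0])
def rep(n,im,d,P):
    X=(P-C)@ex; Y=(P-C)@ey; Z=P[...,2]
    m=masks(im)["black"]
    print(n,"force",o["wrist_force"].round(1))
    for s in(1,-1):
        k=(d>0)&(abs(Y-s*.0735)<.04)&(X<-.07)&(X>-.2)&(Z>.03)&(Z<.055)
        k2=k&(Z>.041)&(Z<.048)
        for kk in(k,k2):
            if kk.sum()>10: print("  pull",s,kk.sum(),"x",np.percentile(X[kk],[2,10,50]).round(4))
    w=(d>0)&(Z>.095)&(Z<.106)&(abs(Y)<.15)&(X<0); print("  lid edge x",np.percentile(X[w],.5).round(4) if w.sum() else None)
for n in("top","scene"):
    im,d,p=cam(n); rep(n,im,d,pts(d,p))
    z=np.load(n+"0.npz")
    def objs(im,d):
        P=pts(d,p);r={}
        for k,c,h in(("jar",(.602,.086),.06),("amber",None,.095),("tin",None,.075)):
            if c is None:
                c={"amber":(.695,.06),"tin":(.53,-.31)}[k]
            m=(d>0)&(np.hypot(P[...,0]-c[0],P[...,1]-c[1])<.06)&(abs(P[...,2]-h)<.008); r[k]=P[m].mean(0).round(4) if m.sum() else None
        return r
    a,b=objs(z["im"],z["d"]),objs(im,d); print("  before",a,"\n  after",b)
im,d,p=cam("wrist"); rep("wrist",im,d,pts(d,p,T@p["mount"])); cv2.imwrite("pics/w.png",im[...,::-1])
E
```

```text
lid deg 0.0014844866038433275 4087 c [ 0.6149919  -0.13496849  0.10068993]
corner dist to plane mm 85.42057385424444 [ 0.91060077  0.36594792 -0.42983382]
top force [ 0.9  0.4 -0.4]
  pull 1 146 x [-0.1075 -0.1064 -0.1007]
  pull 1 135 x [-0.1075 -0.1064 -0.1008]
  pull -1 146 x [-0.1074 -0.1063 -0.1008]
  pull -1 132 x [-0.1072 -0.1062 -0.101 ]
  lid edge x -0.0903
  before {'jar': array([0.602 , 0.0876, 0.0607]), 'amber': array([0.7427, 0.0631, 0.0956]), 'tin': array([ 0.5251, -0.3365,  0.0753])} 
  after {'jar': array([0.602 , 0.0876, 0.0606]), 'amber': array([0.7426, 0.0633, 0.0952]), 'tin': array([ 0.5202, -0.3503,  0.0751])}
scene force [ 0.9  0.4 -0.4]
  lid edge x -0.5655
  before {'jar': array([0.6029, 0.0867, 0.0597]), 'amber': array([0.7439, 0.0624, 0.0944]), 'tin': array([ 0.5192, -0.3231,  0.0752])} 
  after {'jar': array([0.603 , 0.0865, 0.0602]), 'amber': array([0.7442, 0.0625, 0.095 ]), 'tin': array([ 0.5218, -0.3507,  0.0748])}
wrist force [ 0.9  0.4 -0.4]
  pull 1 1738 x [-0.11   -0.1097 -0.1022]
  pull 1 1259 x [-0.1097 -0.1087 -0.1025]
  pull -1 1724 x [-0.1101 -0.1098 -0.1025]
  pull -1 1283 x [-0.1099 -0.1089 -0.1027]
  lid edge x -0.0932
```

View pics/w.png

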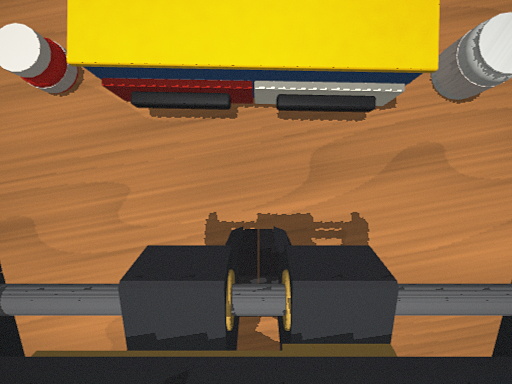

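Both pulls read −107 mm, which is home, and the lid reads 0°. The wrist view shows both drawer fronts flush, with pulls at (180,100) and (327,102). The tin's before and after readings disagree, probably because my search window was off-centre, so I recheck.

```bash
python3 - <<'E'
from m import *
for n in("top","scene"):
    p=camera_params(n); z=np.load(n+"0.npz")
    for t,im,d in(("before",z["im"],z["d"]),("after",*camera(n))):
        P=pts(d,p); m=((d>0)&(abs(P[...,2]-.075)<.006)&(abs(P[...,0]-.52)<.1)&(abs(P[...,1]+.35)<.06)).astype(np.uint8)
        N,L,st,ce=cv2.connectedComponentsWithStats(m)
        for i in range(1,N):
            if st[i,4]>15: print(n,t,st[i,4],ce[i].round(1),P[L==i].mean(0).round(4),P[L==i].min(0).round(3),P[L==i].max(0).round(3))
    cv2.imwrite(f"pics/{n}9.png",cv2.resize(np.hstack([z["im"][170:270,240:440],im[170:270,240:440]])[...,::-1],None,fx=2,fy=2))
E
```

```text
top before 351 [418.7 229.9] [ 0.5184 -0.3582  0.0756] [ 0.491 -0.387  0.069] [ 0.545 -0.332  0.08 ]
top after 349 [418.8 229.9] [ 0.5184 -0.3586  0.0754] [ 0.491 -0.386  0.069] [ 0.545 -0.332  0.079]
scene before 159 [194.  79.] [ 0.5134 -0.359   0.0754] [ 0.491 -0.391  0.069] [ 0.536 -0.333  0.08 ]
scene after 203 [192.4  79.7] [ 0.5188 -0.3601  0.0752] [ 0.492 -0.392  0.069] [ 0.545 -0.333  0.08 ]
```

The tin hasn't moved: the top view gives the same position before and after, and in the scene view the open lid had partly hidden it. I hand in the job.

```bash
python3 -c "
from station import manip
print(manip.get_obs()['wrist_force']); print(manip.job_done())"
```

```text
[ 0.12466731 -0.97514822 -0.02522434]
the job is handed in; nothing more can be done
None
```

The paint chest is closed and the job is handed in, at about 13 s of the 54 s allowed. I pressed the lid down along its hinge arc with closed fingertips on its outer face, then pushed each drawer home by the front of its pull.

**Last checks**
- **Lid:** it reads 0.0°, with its top 100.7 mm above the bench.
- **Drawers:** both pulls read about −107.5 mm in the top view and −110 mm in the wrist view. Home is −107 mm, so both are inside the 5 mm limit. The difference is calibration error: the lid edge is offset in the wrist view too.
- **Bottle, jar and tin:** all stand within 1 mm of where they were in the top view.
- **Arm:** clear of everything, with a wrist force of about 1 N (sensor noise).

**What failed or disagreed**
- My first approach to the drawers, tilted 30°, ran into joint 5's lower limit in free space. I redid it at 15°.
- The tin's first before/after comparison disagreed by up to 28 mm because my search window was off-centre. A recheck in the top view showed no movement. The scene view still differs by about 5 mm, because the open lid had partly hidden the tin in the first picture.
- Pressing each drawer against its stop gave wrist forces of up to about 24 N, well under the 120 N limit.

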